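# Load reducing spacers onto a sprung arbor

## Robot

A 6-joint arm with a two-finger parallel gripper is mounted at the origin on a cart in front of the work surface, level with it; the furniture and walls round the work are solid. World frame = base frame: x ahead of the robot, y to its left, z up, the work surface at z = 0. Lengths are in mm, angles in rad, forces in N, time in s.
With the tool pointing down it reaches from about 300 to 775 mm from the base axis. Payload 14.6 kg.
Tool frame: the origin (TCP) lies between the finger pads; the fingertips stand 8 mm ahead of it and the grasp point (between the pads) lies 11 mm behind it; z points along the fingers, y is the direction in which the jaws open and shut (so a half turn about z gives the same grasp; the last joint's range is limited). The gripper opens to 94 mm and grips with 3 to 60 N. Pads are 16 mm wide; open, the fingers measure 119 mm over their backs; the gripper's body (75 mm by 177 mm) begins 78 mm behind the grasp point.
Start: joints at [-1.325, 0.3, 1.521, -0, 1.321, -0.067], TCP at [169.241, -523.303, 182.646] pointing down, gripper open.
Joint ranges: [-3.03, 3.03], [-0.79, 2.21], [0.23, 2.52], [-1.04, 4.18], [0, 3.07], [-2.55, 2.55]. Speed limits (rad/s): [2.22, 2.22, 2.57, 3.14, 3.14, 3.14].

## Interface

Orientations are given as [roll, pitch, yaw] about the fixed x, y, z axes, in that order (R = Rz(yaw) Ry(pitch) Rx(roll)).
In Python, from cell import manip gives the robot as it stands. The module is installed in compiled form; this text tells all that it offers.
- The arm moves only by the tool send_rows, never from a script. Its argument "series" is a list that holds one entry, the list of rows, each a list of 5 numbers: the opening, from 0 (shut) to 1 (fully open), then the shift along the tool's x, y, z in mm, then the turn about the tool's z in degrees. In form: [[[gripper, dx, dy, dz, roll], ...]]. A call has 1 to 10 rows; each row is the pose to reach, as a shift and turn from the pose commanded when the call began, along the tool's axes at that moment; what a row does not reach only later rows make up. A row lasts 1/10 s, in which the tool goes at most 50 mm and 8.59 degrees, less where a joint would pass 70% of its speed; a pose out of reach is approached as far as the arm can. A call with a gripper value outside its range is refused whole. The fingers move at their own pace and stop on an object; "newtons" is the grip in N (left out, the last holds). Time passes only in rows, so rows that repeat a pose let the fingers close. It gives the time, the measured TCP pose, the force and the opening at its end, in the units of the state.
- manip.read_state(): the state, without advancing time (a new reading comes with each control period).
- manip.camera(name): name is "scene" or "side" or "wrist"; returns a dict with "img" (480x640x3 uint8, red, green, blue), "vfov" (degrees; the focal length in pixels is half the picture's height over the tangent of half this angle, whatever the lens; pixels are square), "cx", "cy" (the principal point, pixels), "dist" ([k1, k2, p1, p2, k3] as OpenCV has them; the pictures are not rectified), "pose" (4x4, takes a point from camera to world coordinates); the wrist camera has in their place "T_tool_cam" (4x4, takes a point from camera to tool coordinates, whose origin is the TCP and whose axes are the flange's). Camera axes: x right, y down, z forward; pixel columns grow to the right and rows downward; lengths in mm; the calibration is good to about 2 mm. A picture is of the moment at which its call begins: read the wrist's pose just before it. There is no depth.
- manip.sign_off(): hands the job in, once; it reports no verdict.
Trained networks look in a picture, given as the dict that the camera call returned (one of the last four; its "shot" number tells which), for a name from the list of things; names that differ only in an ending like _2 or _b are one class to them, and where a whole thing is asked for, a point or a joint stands for the part that bears it (a point fixed in the world has none). Each returns a list of dicts, best first, with "conf" (0 to 1); they miss things now and then, are a little off and sometimes report something else, mostly with a low value. They report only what shows in the picture. A call takes as long as a camera call. They do not tell look-alikes from the thing itself.
- manip.find_in(target, picture): "rect" ([left, top, width, height] in pixels, round what is visible of it).
- manip.silhouettes(target, picture): "pixels" (480x640 bool, what is visible of it) and "rect" ([left, top, width, height] in pixels, round what is visible of it).
The state is a dict: "clock": time; "joints": joint angles; "qd": joint speeds; "effort": joint torques, N m; "eef_pos": TCP position; "eef_rot": TCP orientation; "wrist_force": force on the tool from outside, world axes, zero at the start; "moment": the same for the moment, N m; "finger_gap": finger opening in mm.
Only numpy, scipy, OpenCV 4.12 (cv2) and the standard library are available. Lean on these libraries where they do the work, as an engineer would, in place of code of your own. Each camera call takes 0.05 s, during which the arm holds its last target. There are 200 camera calls.

## Task

Thread the two loose spacers onto the upright arbor of the grey stand, the thick dark steel one first and the thinner brass one on top of it. Each grips the arbor, so feel for the arbor's tip and press each spacer fully home, flat against what lies below it, without forcing it. Let go of them and leave the jar and the tape roll where they stand.

Things in the scene. Friction and masses are not known exactly. Their poses are not given: they have to be found in the camera images.
- stand: Stand bolted to the bench: grey plate 110 x 110 x 12 mm with four cap screws, on it a fixed blue collar 74 mm across with a flat top. Origin: centre of the plate's underside, on the collar's axis; z up. Press spacers down with under 25 N: the contact forces of a spacer on stand and arbor added up (the springs' own squeeze, about 15 N, included), or between the spacers, must stay below 50 N.
- stand_seat (a point): Centre of the blue collar's flat top, 40 mm above the bench, on the stand's axis: the seat of the first spacer. A vertical 16 mm steel arbor rises from it out of a locked eccentric bush: the arbor's axis is 6 mm from the stand's axis, in a direction that differs each time and is not reported; find it by feel or sight.
- stand_tip (a point): Point on the stand's axis level with the arbor's flat tip, 95 mm above the bench; the tip itself is 6 mm beside it. The arbor is 16 mm thick up to 92 mm, then chamfered to 13 mm at the tip. Three dark leaf springs on its sides, 45 to 90 mm above the bench, stand proud to 20 mm across; a spacer drags on them with 4 to 12 N all the way down and its weight does not carry it home.
- spacer_thick: Thick plain dark steel spacer ring, 58 mm outside diameter, 18 mm bore, 24 mm thick, about 0.16 kg, lying flat on the bench. Origin: centre of its underside; z along the bore, up. Home first, its underside on the blue collar (40 mm above the bench).
- spacer_thin: Thinner brass spacer ring, 48 mm outside diameter, 18 mm bore, 18 mm thick, about 0.11 kg, lying flat on the bench. Origin: centre of its underside; z along the bore, up. Home second, its underside on the thick spacer (64 mm above the bench).
- jar_blue: Bystander: jar with a blue cap, 68 mm across, 96 mm tall. Origin: centre of its underside.
- tape_roll: Bystander: brown tape roll lying flat, 84 mm across, 24 mm high. Origin: centre of its underside.
There are look-alikes about, which are no part of the job. What is meant by the spacer_thin is not purple, and is the smaller of those in its own colour.

How it is judged:
By the outcome, as a careful person would: the job done as asked, in the order asked, and still so for the second after the job is handed in, with the robot touching nothing.
It also fails if it takes over 72 s, if anything falls off the work surface, if the arm or the gripper's body presses on something with over 40 N, if the wrist force passes 120 N, or if a joint passes its speed limit or range.

## Working session

There is one attempt and no reset: what is moved stays moved. The work goes in short steps, Python scripts to look and compute and a tool call to move; the robot and the scene stay as the last step left them, time stands still between calls to the robot, and variables do not carry over. Pictures are saved under pics/ and viewed, about 8 in all and at most 12, crops included, and the job is handed in when it is done.

Besides the shell and the picture viewer there is one more tool, called after "Call:" by a JSON object that holds its "name" and its "arguments", one argument or row to a line. send_rows: Moves the arm, as the interface text tells. Its arguments: {"type":"object","properties":{"series":{"type":"array"},"newtons":{"type":"number"}},"required":["series"]}

```bash
mkdir -p pics
cat > h.py <<'E'
import numpy as np, cv2
from scipy.spatial.transform import Rotation as R
from cell import manip
def K(p):
    f=p["img"].shape[0]/2/np.tan(np.radians(p["vfov"])/2)
    return np.array([[f,0,p["cx"]],[0,f,p["cy"]],[0,0,1]])
def ttool(s):
    T=np.eye(4);T[:3,:3]=R.from_euler('xyz',s["eef_rot"]).as_matrix();T[:3,3]=s["eef_pos"];return T
def shot(name):
    s=manip.read_state();p=manip.camera(name)
    p["T"]=ttool(s)@np.array(p["T_tool_cam"]) if name=="wrist" else np.array(p["pose"])
    return p
def ray(p,uv):
    n=cv2.undistortPoints(np.array([[uv]],float),K(p),np.array(p["dist"],float))[0,0]
    return p["T"][:3,3],p["T"][:3,:3]@np.array([n[0],n[1],1])
def onz(p,uv,z):
    o,d=ray(p,uv);return o+d*(z-o[2])/d[2]
def proj(p,X):
    X=np.atleast_2d(np.asarray(X,float));T=np.linalg.inv(p["T"])
    return cv2.projectPoints((X@T[:3,:3].T+T[:3,3])[:,None],np.zeros(3),np.zeros(3),K(p),np.array(p["dist"],float))[0][:,0]
def save(p,n,crop=None,s=1):
    im=p["img"][:,:,::-1]
    if crop: im=im[crop[1]:crop[3],crop[0]:crop[2]]
    cv2.imwrite("pics/"+n,cv2.resize(im,None,fx=s,fy=s,interpolation=cv2.INTER_CUBIC))
E
python3 - <<'E'
from h import *
s=manip.read_state();print({k:np.round(v,3) for k,v in s.items()})
a=shot("scene");b=shot("side")
cv2.imwrite("pics/a.png",cv2.resize(np.vstack([a["img"],b["img"]])[:,:,::-1],(400,600)) ) if 0 else (save(a,"scene.png"),save(b,"side.png"))
for n,p in(("scene",a),("side",b)):
    print(n,p["T"][:3,3].round())
    for t in["stand","spacer_thick","spacer_thin","jar_blue","tape_roll"]:
        for d in manip.find_in(t,p)[:4]: 
            r=d["rect"];print(t,round(d["conf"],2),np.round(r),onz(p,(r[0]+r[2]/2,r[1]+r[3]/2),12).round())
E
```

```text
{'clock': np.float64(0.0), 'joints': array([-1.325,  0.3  ,  1.522, -0.   ,  1.321, -0.067]), 'qd': array([-0.001,  0.001,  0.   , -0.   , -0.001, -0.   ]), 'effort': array([ 1.0000e-03, -5.3181e+01, -3.5274e+01,  7.1000e-02,  2.4000e-02,
       -0.0000e+00]), 'eef_pos': array([ 169.191, -523.016,  182.076]), 'eef_rot': array([-3.14 , -0.   ,  0.313]), 'wrist_force': array([-0.233,  0.708,  0.042]), 'moment': array([-0.043,  0.007, -0.035]), 'finger_gap': np.float64(94.044)}
scene [145. 721. 645.]
stand 0.63 [303. 280.  61.  61.] [518.  50.  12.]
spacer_thick 0.72 [270. 361.  32.  35.] [499. 246.  12.]
spacer_thin 0.68 [393. 205.  27.  24.] [ 539. -388.   12.]
spacer_thin 0.65 [384. 229.  22.  17.] [ 524. -275.   12.]
spacer_thin 0.65 [362. 248.  21.  16.] [ 537. -173.   12.]
jar_blue 0.76 [162. 291.  45.  57.] [759. 218.  12.]
tape_roll 0.94 [314. 218.  34.  28.] [ 674. -216.   12.]
side [  71. -976.  723.]
stand 0.69 [245. 226.  61.  46.] [526.  87.  12.]
spacer_thin 0.91 [364. 345.  41.  35.] [ 540. -380.   12.]
spacer_thin 0.82 [324. 297.  25.  19.] [ 544. -191.   12.]
jar_blue 0.64 [304. 179.  26.  36.] [762. 304.  12.]
tape_roll 0.77 [377. 281.  40.  33.] [ 678. -227.   12.]
```

View pics/scene.png

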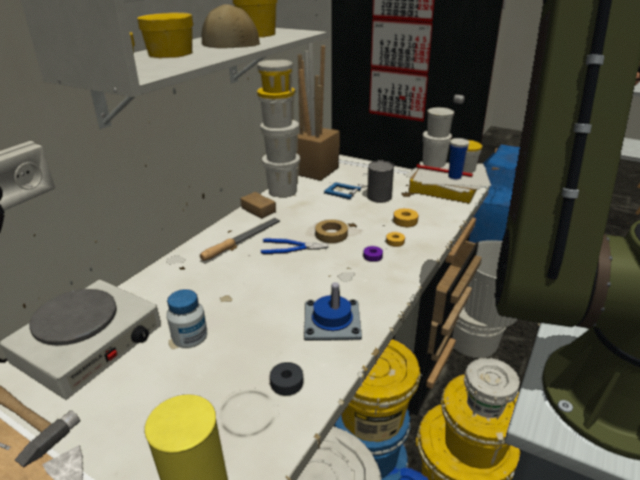

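View pics/side.png

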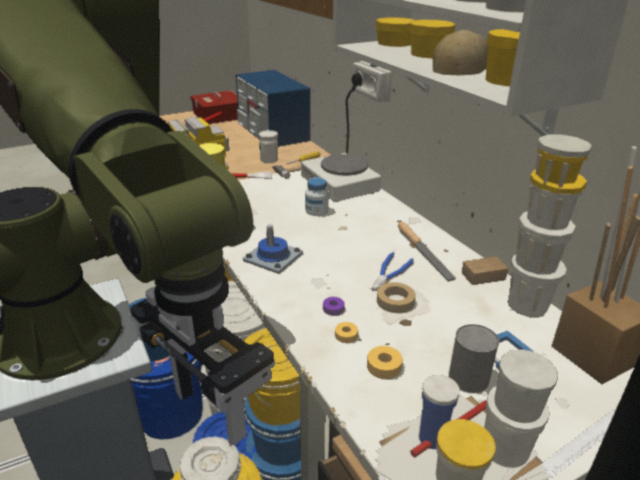

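The scene view shows three thin-ring candidates. The large yellow ring is at (405,217), the small yellow one at (395,239) and the purple one at (373,254). In the side view they are at (384,361), (346,332) and (334,305). The small yellow ring fits: it is not purple, and it is the smaller of the two brass ones. The dark steel ring is at scene (286,378) and the stand at (333,320). I'll confirm with the wrist camera.

```bash
cat >> h.py <<'E'
def delta(target,yaw=None):
    s=manip.read_state();T=ttool(s);d=T[:3,:3].T@(np.array(target)-T[:3,3])
    print("from",np.round(s["eef_pos"],1),"yaw",round(s["eef_rot"][2],4),"delta",d.round(1),"roll",None if yaw is None else round(-np.degrees(yaw-s["eef_rot"][2]),1))
E
python3 - <<'E'
from h import *
delta((520,-280,300),0)
p=shot("wrist");print(np.array(p["T_tool_cam"]).round(2),p["vfov"])
E
```

```text
from [ 169.2 -523.3  182.6] yaw 0.3128 delta [ 408.6 -123.6 -117.3] roll 17.9
[[ 0.0000e+00 -9.6000e-01 -2.8000e-01  8.3100e+01]
 [ 1.0000e+00  0.0000e+00 -0.0000e+00  1.8000e-01]
 [ 0.0000e+00 -2.8000e-01  9.6000e-01 -2.0188e+02]
 [ 0.0000e+00  0.0000e+00  0.0000e+00  1.0000e+00]] 59.03078391903827
```

Call:
{"name": "send_rows", "arguments": {
  "series": [
    [[1,45,-14,-20,2],[1,90,-28,-40,4],[1,135,-42,-40,6],[1,180,-56,-40,8],[1,225,-70,-40,10],[1,270,-84,-40,12],[1,315,-98,-40,14],[1,360,-112,-40,16],[1,400,-122,-40,17.9],[1,408,-123,-40,17.9]]
  ]
}}

```text
clock: 1.65
eef_pos: [522.2, -278.1, 222.2]
eef_rot: [-3.141, 0.0, 0.003]
wrist_force: [-0.9, -1.0, 0.5]
finger_gap: 94.1
```

Run:
```python
from h import *
p=shot("wrist");print(manip.read_state()["eef_pos"].round(1),p["T"][:3,3])
save(p,"w1.png")
for t in["spacer_thin"]:
    for d in manip.find_in(t,p)[:4]: 
        r=d["rect"];print(t,round(d["conf"],2),np.round(r),onz(p,(r[0]+r[2]/2,r[1]+r[3]/2),18).round())
delta((480,240,220),0)
```

```text
[ 521.5 -278.9  222.1] [ 605.27102894 -277.80013737  424.07668688]
spacer_thin 0.91 [390. 150.  73.  72.] [ 542. -380.   18.]
spacer_thin 0.73 [288. 177.  49.  54.] [ 524. -269.   18.]
spacer_thin 0.64 [201. 157.  50.  55.] [ 543. -186.   18.]
from [ 520.2 -280.1  222.2] yaw 0.0026 delta [ -38.8 -520.2    2.4] roll 0.2
```

View pics/w1.png

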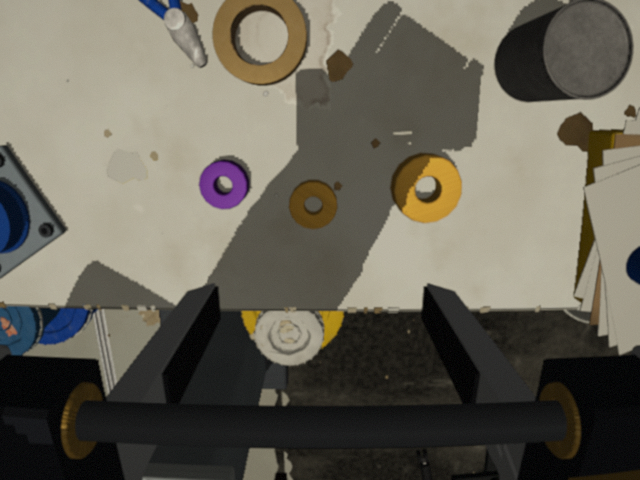

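The wrist view agrees. The small brass ring is at (313,204), about 49 px across, which is 48 mm. The larger yellow one is at (427,187) and the purple one at (224,184). Next I look at the stand and the thick ring.

Call:
{"name": "send_rows", "arguments": {
  "series": [
    [[1,0,-45,-10,0],[1,0,-90,-20,0],[1,-10,-135,-40,0],[1,-20,-180,-40,0],[1,-30,-225,-40,0],[1,-40,-270,-40,0],[1,-50,-315,-40,0],[1,-50,-340,-40,0],[1,-50,-340,-40,0]]
  ]
}}

```text
clock: 2.65
eef_pos: [468.8, 60.3, 263.0]
eef_rot: [-3.141, -0.001, 0.002]
wrist_force: [-0.1, -1.0, -0.6]
finger_gap: 93.7
```

Run:
```python
from h import *
p=shot("wrist");print(manip.read_state()["eef_pos"].round(1))
save(p,"w2.png")
np.save("w2.npy",p,allow_pickle=True)
for t in["stand","stand_tip","spacer_thick"]:
    for d in manip.find_in(t,p)[:4]: 
        r=d["rect"];print(t,round(d["conf"],2),np.round(r),onz(p,(r[0]+r[2]/2,r[1]+r[3]/2),12).round())
```

```text
[469.   59.  262.9]
stand 0.94 [244.  86. 136. 140.] [514.  70.  12.]
stand_tip 0.67 [240.  87. 142. 137.] [513.  71.  12.]
spacer_thick 0.98 [120. 140.  59.  58.] [500. 246.  12.]
```

View pics/w2.png

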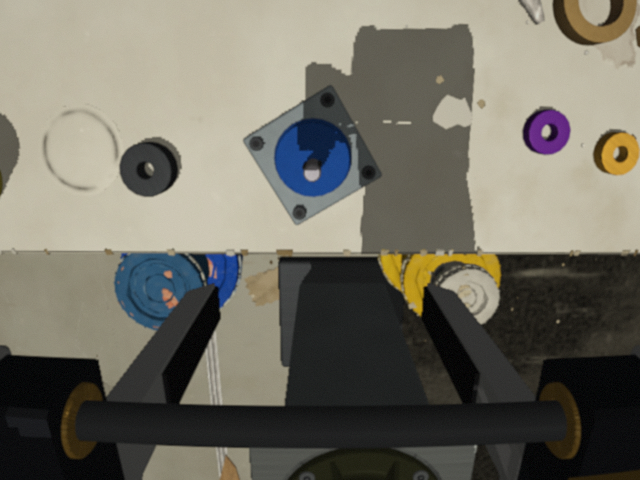

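The wrist view shows the stand's collar at about (313,157), the arbor tip near (312,172) and the dark ring at (149,168). I'll centre the wrist over the tip at 100 mm, then over the ring at the same relative height, so that calibration errors cancel.

Run:
```python
from h import *
p=np.load("w2.npy",allow_pickle=True).item()
print(onz(p,(312,171),95),onz(p,(313,157),40), onz(p,(149,168),24))
t=onz(p,(312,171),95);t[2]=195;delta(t,0)
```

```text
[507.1214424   68.18701594  95.        ] [514.36589255  68.2849054   40.        ] [502.54654022 241.33512044  24.        ]
from [469.4  57.8 262.7] yaw -0.0012 delta [ 37.7 -10.4  67.7] roll -0.1
```

Call:
{"name": "send_rows", "arguments": {
  "series": [
    [[1,19,-5,34,0],[1,38,-9,67,0],[1,38,-9,67,0],[1,38,-9,67,0]]
  ]
}}

```text
clock: 3.25
eef_pos: [507.3, 67.2, 195.9]
eef_rot: [3.141, 0.001, -0.001]
wrist_force: [0.3, 0.3, -0.6]
finger_gap: 94.1
```

Run:
```python
from h import *
S=[]
for i in range(4):
    S.append(manip.read_state()["eef_pos"]); p=shot("wrist")
print(np.round(S,1))
p["S"]=np.mean(S,0)
np.save("w3.npy",p,allow_pickle=True)
save(p,"w3.png",(200,120,440,300),3)
d=manip.silhouettes("stand",p)[0];print(d["conf"],d["rect"])
```

```text
[[507.3  67.2 195.9]
 [507.5  67.4 196.9]
 [507.6  67.6 197.3]
 [507.7  67.8 197.4]]
0.78 [238.6, 127.7, 157.1, 153.8]
```

View pics/w3.png

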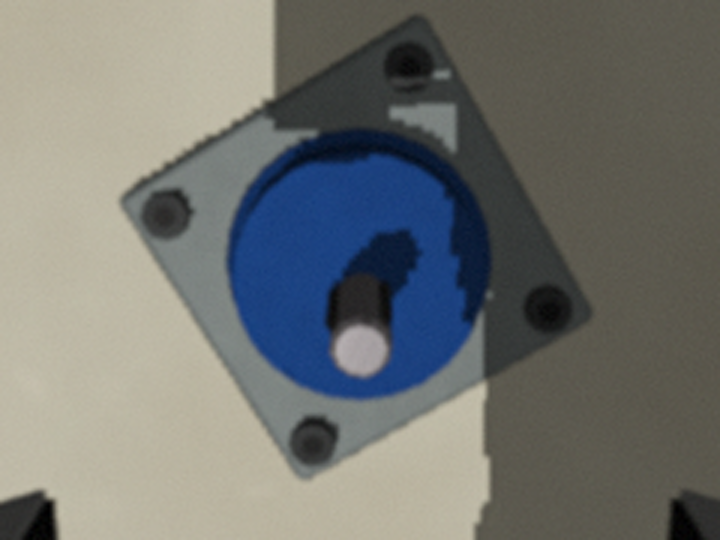

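The crop shows the arbor's tip disc centred at (361,350), which is full-frame pixel (320.3,236.7). The blue collar is centred near (361,265). Now the same view over the thick ring.

Call:
{"name": "send_rows", "arguments": {
  "series": [
    [[1,0,-40,0,0],[1,0,-80,0,0],[1,-2,-120,30,0],[1,-5,-160,60,0],[1,-5,-173,71,0],[1,-5,-173,71,0],[1,-5,-173,71,0]]
  ]
}}

```text
clock: 4.2
eef_pos: [503.0, 240.5, 126.0]
eef_rot: [-3.141, -0.001, 0.0]
wrist_force: [-0.2, 0.1, 1.3]
finger_gap: 94.2
```

```bash
cat >> h.py <<'E'
def circ(m):
    m=m.astype(np.uint8);c=max(cv2.findContours(m,cv2.RETR_EXTERNAL,cv2.CHAIN_APPROX_NONE)[0],key=cv2.contourArea)
    return cv2.fitEllipse(c)
E
python3 - <<'E'
from h import *
S=[]
for i in range(4):
    S.append(manip.read_state()["eef_pos"]); p=shot("wrist")
print(np.round(S,1))
np.save("w4.npy",p,allow_pickle=True)
d=manip.silhouettes("spacer_thick",p)[0];print(d["conf"],np.round(d["rect"]),circ(d["pixels"]))
w=np.load("w3.npy",allow_pickle=True).item()
print("tip",onz(w,(320.3,236.7),95),"collar",onz(w,(320.5,208),40))
for z in(24,0):print(onz(p,circ(d["pixels"])[0],z))
save(p,"w4.png",(240,160,400,300),4)
E
```

```text
[[503.  240.5 126. ]
 [503.3 240.3 126.3]
 [503.3 240.2 126.3]
 [503.3 240.2 126.2]]
0.98 [275. 197.  75.  74.] ((312.3243408203125, 233.35337829589844), (75.7426986694336, 77.47238159179688), 4.990418910980225)
tip [505.28686014  68.26847686  95.        ] collar [515.68721073  68.15424996  40.        ]
[503.5158378 246.6728492  24.       ]
[497.01259927 247.19065343   0.        ]
```

View pics/w4.png

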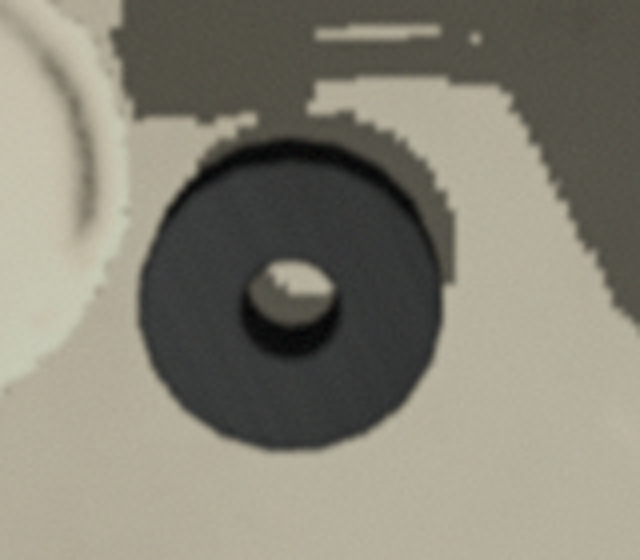

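The thick ring's top is centred at crop (291,305), full-frame (312.7,236.3), so it lies about 6 mm to +y of the tool. Descend and grasp.

Call:
{"name": "send_rows", "arguments": {
  "series": [
    [[1,-2,-6,0,0],[1,-2,-6,40,0],[1,-2,-6,80,0],[1,-2,-6,105,0],[1,-2,-6,114,0],[1,-2,-6,114,0],[0.5,-2,-6,114,0],[0.5,-2,-6,114,0],[0.5,-2,-6,114,0],[0.5,-2,-6,114,0]]
  ],
  "newtons": 40
}}

```text
clock: 5.45
eef_pos: [500.7, 247.4, 11.4]
eef_rot: [-3.141, -0.001, 0.0]
wrist_force: [-0.1, 0.6, 0.0]
finger_gap: 65.4
```

Call:
{"name": "send_rows", "arguments": {
  "series": [
    [[0.5,0,0,0,0],[0.5,0,0,0,0],[0.5,0,0,0,0],[0.5,0,0,-20,0],[0.5,0,0,-60,0],[0.5,0,0,-100,0],[0.5,0,0,-140,0],[0.5,0,0,-140,0],[0.5,0,0,-140,0]]
  ]
}}

```text
clock: 6.35
eef_pos: [500.5, 247.3, 150.9]
eef_rot: [-3.141, -0.001, 0.0]
wrist_force: [-0.7, 0.2, -0.6]
finger_gap: 47.0
```

Run:
```python
from h import *
p=shot("wrist");s=manip.read_state();print(s["eef_pos"].round(1),s["finger_gap"],s["wrist_force"].round(1))
np.save("w5.npy",p,allow_pickle=True)
for d in manip.silhouettes("spacer_thick",p)[:2]:print(d["conf"],np.round(d["rect"]),circ(d["pixels"]))
Ti=lambda v:(p["T"]@np.linalg.inv(np.array(p["T_tool_cam"]))@np.r_[v,1])[:3]
print("pred ring centre px",proj(p,[Ti([0,0,z]) for z in(-12,12)]))
save(p,"w5.png",(220,200,420,400),3)
```

```text
[500.  247.1 149.7] 47.09114556089121 [-0.   0.  -1.3]
0.92 [290. 188.  69.  72.] ((321.5263977050781, 222.10308837890625), (69.98928833007812, 71.93948364257812), 178.99293518066406)
pred ring centre px [[321.01329332 295.36378781]
 [320.98723276 277.43567844]]
```

View pics/w5.png

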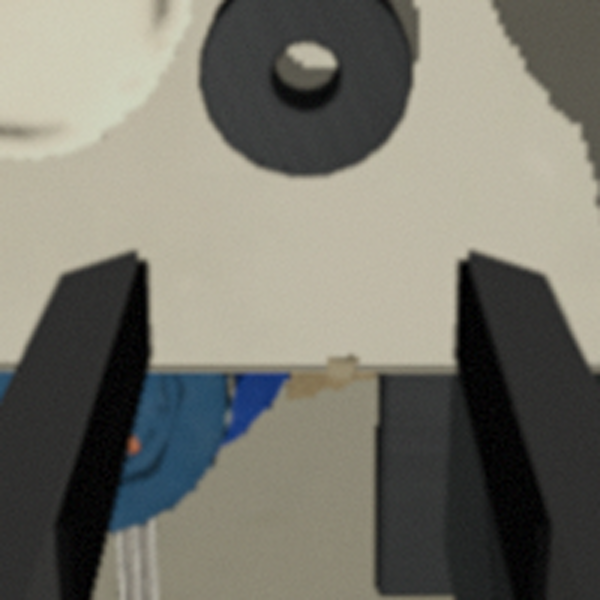

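The ring wasn't gripped. I had commanded opening 0.5 (47 mm), and the lift came before the slow fingers had closed. The ring is still at (322,223), centred under the tool. I'll reopen, go back down and close fully.

Call:
{"name": "send_rows", "arguments": {
  "series": [
    [[1,0,0,0,0],[1,0,0,0,0],[1,0,0,0,0],[1,0,0,30,0],[1,0,0,60,0],[1,0,0,90,0],[1,0,0,120,0],[1,0,0,139,0],[1,0,0,139,0],[0,0,0,139,0]]
  ]
}}

```text
clock: 7.45
eef_pos: [500.6, 247.4, 12.1]
eef_rot: [-3.142, -0.0, 0.0]
wrist_force: [0.3, -0.0, 0.8]
finger_gap: 88.7
```

Call:
{"name": "send_rows", "arguments": {
  "series": [
    [[0,0,0,0,0],[0,0,0,0,0],[0,0,0,0,0],[0,0,0,0,0],[0,0,0,0,0],[0,0,0,0,0],[0,0,0,0,0],[0,0,0,0,0],[0,0,0,0,0],[0,0,0,0,0]]
  ]
}}

```text
clock: 8.45
eef_pos: [500.4, 247.3, 11.6]
eef_rot: [3.142, 0.0, 0.0]
wrist_force: [0.4, 0.4, -0.4]
finger_gap: 9.6
```

Gap 9.6 mm, so the fingers closed past the ring. I'll lift and look.

Run:
```python
from h import *
p=shot("wrist");s=manip.read_state();print(s["eef_pos"].round(1),s["finger_gap"],s["wrist_force"].round(1))
np.save("w6.npy",p,allow_pickle=True)
for d in manip.silhouettes("spacer_thick",p)[:2]:print(d["conf"],np.round(d["rect"]),circ(d["pixels"]),onz(p,circ(d["pixels"])[0],24))
w=np.load("w5.npy",allow_pickle=True).item();print("w5",onz(w,(322,223.5),24))
w=np.load("w4.npy",allow_pickle=True).item();print("w4",onz(w,(312.7,236.3),24))
save(p,"w6.png")
```

```text
[500.4 247.3  11.6] 5.559109685098705 [ 0.3 -0.4  0.3]
0.84 [265. 228. 114. 119.] ((322.0504455566406, 281.8696594238281), (111.17120361328125, 113.0392837524414), 168.8875732421875) [507.56981679 246.7756305   24.        ]
w5 [502.02689118 246.49590175  24.        ]
w4 [501.24167794 246.40765124  24.        ]
```

View pics/w6.png

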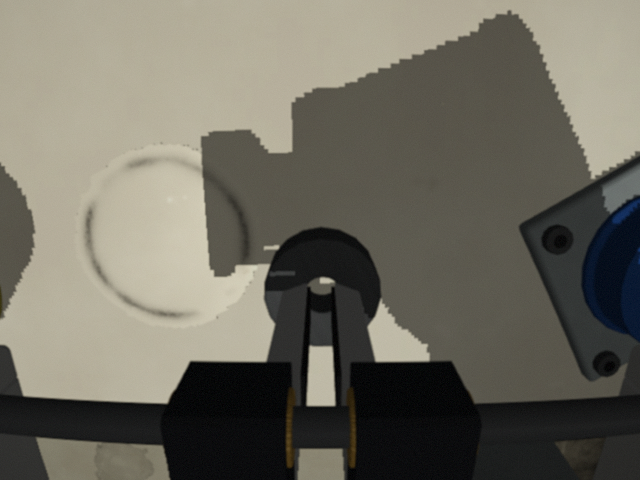

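The picture shows the ring at about (322,287) with the closed fingers in front of it and on top. No force is felt, so the fingers shut above the ring and it sits lower than z = 0–24 in the robot's readings. I'll triangulate the heights from the views I have.

Run:
```python
from h import *
L=lambda n:np.load(n,allow_pickle=True).item()
def tri(obs):
    A=np.zeros((3,3));b=np.zeros(3)
    for p,uv in obs:
        o,d=ray(p,uv);d/=np.linalg.norm(d);M=np.eye(3)-np.outer(d,d);A+=M;b+=M@o
    X=np.linalg.solve(A,b);return X.round(1),[ (proj(p,X)[0]-uv).round(1) for p,uv in obs]
w2,w3,w4,w5,w6=map(L,["w2.npy","w3.npy","w4.npy","w5.npy","w6.npy"])
for w in(w2,w3,w4,w5,w6):print(w["T"][:3,3].round(1))
print(w2["dist"],w2["cx"],w2["cy"])
print("tip",tri([(w2,(312,171)),(w3,(320.3,236.7))]))
print("ring",tri([(w2,(149,168)),(w4,(312.7,236.3)),(w5,(322,223.5))]))
a,b=shot("scene"),shot("side")
print("tip sc/side",tri([(a,(335,286)),(b,(269,229))]))
ds=manip.silhouettes("spacer_thick",a);print(ds[0]["rect"])
print("thick sc+w4",tri([(a,(286.5,373)),(w4,(312.7,236.3))]))
print("plate corners z0/12",[onz(w2,c,12).round(1) for c in((331,86),(381,177),(297,224),(244,141))])
```

```text
[551.7  60.6 464.9]
[590.2  67.9 399.5]
[585.9 240.1 328.2]
[583.4 247.4 352.8]
[583.5 247.4 213.5]
[-0.1013066  0.         0.         0.         0.       ] 320.5084167758665 240.8572527036733
tip (array([508.5,  68.1, 106.3]), [array([-0.2,  0. ]), array([ 0.2, -0. ])])
ring (array([499.8, 246.2,  14. ]), [array([-0.6,  1.5]), array([ 0.5, -1.7]), array([ 0.3, -0.3])])
tip sc/side (array([504. ,  65.7,  87.4]), [array([0.8, 0.8]), array([ 0.6, -0.6])])
[270.8, 363.7, 31.3, 33.1]
thick sc+w4 (array([500.3, 245.5,  23.9]), [array([-0.7,  0.2]), array([1.2, 1.1])])
plate corners z0/12 [array([584. ,  50.4,  12. ]), array([491.,  -4.,  12.]), array([438.9,  86.6,  12. ]), array([528.7, 141.3,  12. ])]
```

The sources disagree: ring width and triangulation put its top near z = 13, and the scene camera near 24. I'll feel for the ring top with the closed fingers, 1 mm at a time.

Call:
{"name": "send_rows", "arguments": {
  "series": [
    [[0,0,0,1,0],[0,0,0,2,0],[0,0,0,3,0],[0,0,0,3,0]]
  ]
}}

```text
clock: 9.1
eef_pos: [500.3, 247.2, 8.5]
eef_rot: [3.142, 0.0, 0.0]
wrist_force: [-0.3, 0.5, -0.0]
finger_gap: 0.1
```

Call:
{"name": "send_rows", "arguments": {
  "series": [
    [[0,0,0,1,0],[0,0,0,2,0],[0,0,0,3,0],[0,0,0,3,0]]
  ]
}}

```text
clock: 9.5
eef_pos: [500.3, 247.2, 5.5]
eef_rot: [3.141, 0.0, 0.0]
wrist_force: [-0.4, 0.2, -0.3]
finger_gap: 0.5
```

Call:
{"name": "send_rows", "arguments": {
  "series": [
    [[0,0,0,1,0],[0,0,0,2,0],[0,0,0,3,0],[0,0,0,3,0]]
  ]
}}

```text
clock: 9.9
eef_pos: [500.3, 247.2, 2.5]
eef_rot: [3.141, 0.0, 0.0]
wrist_force: [-0.2, 0.9, 0.4]
finger_gap: 0.2
```

The tips read z = -5.5 with no contact, so the readings or the surface must be offset. I'll check against the outside cameras in one combined crop.

Run:
```python
from h import *
a,b=shot("scene"),shot("side")
s=manip.read_state();T=ttool(s)
g=lambda v:(T@np.r_[v,1])[:3]
for n,p in(("sc",a),("si",b)):print(n,"tip px",proj(p,[g([0,0,8])])[0].round(1),"ringtop z24",proj(p,[[500.5,246.5,24],[500.5,246.5,0]]).round(1).tolist())
def cr(p,c):
    return cv2.resize(p["img"][c[1]:c[3],c[0]:c[2],::-1],(400,400),interpolation=cv2.INTER_CUBIC)
cv2.imwrite("pics/m.png",np.hstack([cr(a,(235,310,335,410)),cr(b,(180,140,280,240))]))
for n,p in(("sc",a),("si",b)):
  for d in manip.find_in("spacer_thick",p)[:2]:print(n,d["conf"],np.round(d["rect"],1))
```

```text
sc tip px [286.1 386. ] ringtop z24 [[285.4, 373.6], [286.1, 383.5]]
si tip px [243.1 229.3] ringtop z24 [[242.6, 220.0], [243.1, 227.7]]
sc 0.88 [271.2 363.2  30.6  33.4]
si 0.61 [232.5 215.5  20.4  15.8]
si 0.17 [243.5 227.2  57.7  48.8]
```

View pics/m.png

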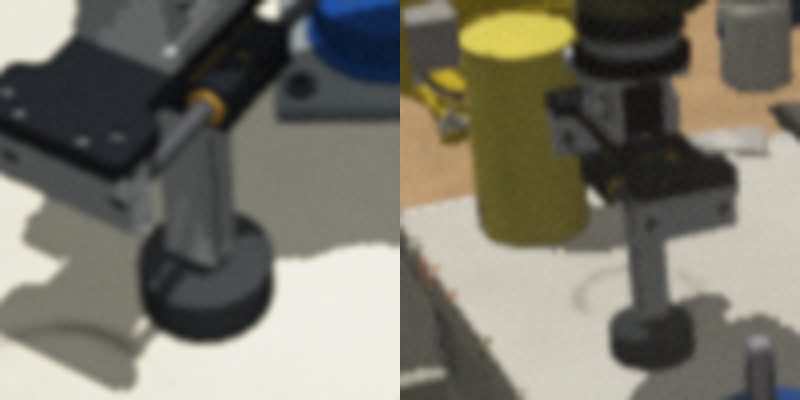

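In both outside views the closed fingertips sit right at the ring's top. They are at scene (286,376) against a predicted (286,386), so the true tips are about 20–25 mm higher than the z reading says. I'll feel on to contact to calibrate z.

Call:
{"name": "send_rows", "arguments": {
  "series": [
    [[0,0,0,1,0],[0,0,0,1,0],[0,0,0,2,0],[0,0,0,2,0]]
  ]
}}

```text
clock: 10.5
eef_pos: [500.5, 247.4, 0.9]
eef_rot: [-3.141, -0.0, 0.0]
wrist_force: [-0.6, -0.3, 4.0]
finger_gap: 0.5
```

Call:
{"name": "send_rows", "arguments": {
  "series": [
    [[0,0,0,1,0],[0,0,0,1,0],[0,0,0,2,0],[0,0,0,2,0]]
  ]
}}

```text
clock: 10.9
eef_pos: [500.8, 247.4, -0.0]
eef_rot: [-3.141, -0.001, 0.0]
wrist_force: [-6.1, -3.5, 16.5]
finger_gap: 0.3
```

Contact at reading z ≈ 1.1, with the ring top at 24. So the true tip height is the reading plus about 23. The views show the finger over the ring and upright, so this is a plain height offset. I'll reopen and grasp with the tips about 4 mm above the bench.

Call:
{"name": "send_rows", "arguments": {
  "series": [
    [[1,0,0,-12,0],[1,0,0,-12,0],[1,0,0,-12,0],[1,0,0,-12,0],[1,0,0,-12,0],[1,0,0,-12,0],[1,0,0,-12,0],[1,0,0,-12,0],[1,0,0,-12,0],[1,0,0,-12,0]]
  ]
}}

```text
clock: 11.9
eef_pos: [500.4, 247.3, 10.6]
eef_rot: [3.142, 0.0, 0.0]
wrist_force: [0.3, 0.4, 0.2]
finger_gap: 76.9
```

Call:
{"name": "send_rows", "arguments": {
  "series": [
    [[1,0,0,0,0],[1,0,0,10,0],[1,0,0,20,0],[1,0,0,26,0],[1,0,0,30,0],[1,0,0,30,0]]
  ]
}}

```text
clock: 12.5
eef_pos: [500.0, 247.1, -20.2]
eef_rot: [3.141, 0.001, 0.0]
wrist_force: [-0.6, -0.0, -0.7]
finger_gap: 94.1
```

Run:
```python
from h import *
p=shot("wrist");s=manip.read_state();print(s["eef_pos"].round(1),s["finger_gap"],s["wrist_force"].round(1))
np.save("w7.npy",p,allow_pickle=True)
for d in manip.silhouettes("spacer_thick",p)[:2]:print(d["conf"],np.round(d["rect"]),circ(d["pixels"]))
save(p,"w7.png",(160,150,480,400),2)
```

```text
[500.3 247.2 -19.6] 93.7276062383684 [-0.1 -0.4  0.4]
0.83 [254. 247. 137. 138.] ((322.2335205078125, 314.4020690917969), (135.94203186035156, 139.2400360107422), 0.24488480389118195)
```

Call:
{"name": "send_rows", "arguments": {
  "series": [
    [[0,0,0,0,0],[0,0,0,0,0],[0,0,0,0,0],[0,0,0,0,0],[0,0,0,0,0],[0,0,0,0,0],[0,0,0,0,0],[0,0,0,0,0]]
  ],
  "newtons": 40
}}

```text
clock: 13.4
eef_pos: [500.4, 247.3, -19.3]
eef_rot: [-3.142, -0.0, 0.0]
wrist_force: [-0.1, -1.0, 1.1]
finger_gap: 57.9
```

Run:
```python
from h import *
p=shot("wrist");s=manip.read_state();print(s["eef_pos"].round(1),s["finger_gap"],s["wrist_force"].round(1))
np.save("w8.npy",p,allow_pickle=True)
for d in manip.silhouettes("spacer_thick",p)[:2]:print(d["conf"],np.round(d["rect"]),circ(d["pixels"]))
```

```text
[500.4 247.3 -19.3] 57.786407493089946 [-0.9  0.1  1.6]
0.82 [254. 246. 136. 135.] ((320.5361633300781, 314.4514465332031), (134.6274871826172, 138.11105346679688), 178.76280212402344)
```

Gripped: gap 58 mm, ring centred. I carry it over the tip with the underside about 20 mm above it.

Call:
{"name": "send_rows", "arguments": {
  "series": [
    [[0,0,0,-20,0],[0,0,0,-55,0],[0,0,0,-90,0],[0,1,30,-115,0],[0,2,70,-115,0],[0,3,110,-115,0],[0,4.5,150,-115,0],[0,4.5,170,-115,0],[0,4.5,179.5,-115,0],[0,4.5,179.5,-115,0]]
  ]
}}

```text
clock: 14.5
eef_pos: [505.0, 67.3, 95.6]
eef_rot: [-3.142, 0.0, -0.001]
wrist_force: [0.1, 0.1, -2.2]
finger_gap: 57.6
```

Run:
```python
from h import *
p=shot("wrist");s=manip.read_state();print(s["eef_pos"].round(1),s["finger_gap"],s["wrist_force"].round(1))
for d in manip.silhouettes("spacer_thick",p)[:2]:print(d["conf"],np.round(d["rect"]),circ(d["pixels"]))
save(p,"w9.png",(220,220,420,400),3)
```

```text
[505.   68.1  95.6] 57.615651905812165 [-0.3 -0.8 -0.1]
0.59 [254. 244. 136. 139.] ((320.5497741699219, 314.494873046875), (134.85470581054688, 138.19679260253906), 177.67691040039062)
```

View pics/w9.png

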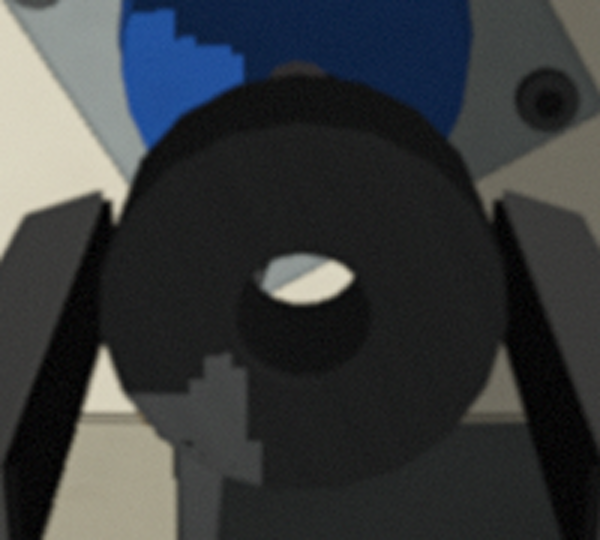

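The ring is level between the fingers, bore at crop (304,305), and the arbor shows behind it at column 300, so it is lined up sideways. Now I feel downward.

Call:
{"name": "send_rows", "arguments": {
  "series": [
    [[0,0,0,8,0],[0,0,0,15,0],[0,0,0,17,0],[0,0,0,18,0],[0,0,0,18,0]]
  ]
}}

```text
clock: 15.1
eef_pos: [504.9, 67.9, 77.5]
eef_rot: [-3.142, 0.0, 0.001]
wrist_force: [0.2, -0.1, -1.5]
finger_gap: 57.4
```

Call:
{"name": "send_rows", "arguments": {
  "series": [
    [[0,0,0,1,0],[0,0,0,2,0],[0,0,0,2,0]]
  ]
}}

```text
clock: 15.4
eef_pos: [504.9, 67.7, 75.6]
eef_rot: [3.142, 0.0, 0.0]
wrist_force: [-0.6, -0.4, -1.0]
finger_gap: 57.7
```

Call:
{"name": "send_rows", "arguments": {
  "series": [
    [[0,0,0,1,0],[0,0,0,2,0],[0,0,0,2,0]]
  ]
}}

```text
clock: 15.7
eef_pos: [504.9, 67.7, 73.5]
eef_rot: [3.142, 0.0, 0.0]
wrist_force: [-0.8, 0.3, -1.9]
finger_gap: 57.7
```

Call:
{"name": "send_rows", "arguments": {
  "series": [
    [[0,0,0,1,0],[0,0,0,2,0],[0,0,0,2,0]]
  ]
}}

```text
clock: 16.0
eef_pos: [504.9, 67.8, 71.5]
eef_rot: [3.142, 0.0, 0.0]
wrist_force: [0.3, -0.9, -1.8]
finger_gap: 57.6
```

Call:
{"name": "send_rows", "arguments": {
  "series": [
    [[0,0,0,1,0],[0,0,0,2,0],[0,0,0,2,0]]
  ]
}}

```text
clock: 16.3
eef_pos: [504.9, 67.8, 69.5]
eef_rot: [3.142, 0.0, 0.0]
wrist_force: [-0.4, 0.2, -1.1]
finger_gap: 57.9
```

Call:
{"name": "send_rows", "arguments": {
  "series": [
    [[0,0,0,1,0],[0,0,0,2,0],[0,0,0,2,0]]
  ]
}}

```text
clock: 16.6
eef_pos: [504.9, 67.7, 67.5]
eef_rot: [3.142, 0.0, 0.0]
wrist_force: [-0.3, 0.4, -1.2]
finger_gap: 57.8
```

Call:
{"name": "send_rows", "arguments": {
  "series": [
    [[0,0,0,1,0],[0,0,0,2,0],[0,0,0,3,0],[0,0,0,3,0]]
  ]
}}

```text
clock: 17.0
eef_pos: [504.9, 67.8, 64.5]
eef_rot: [-3.142, 0.0, 0.0]
wrist_force: [-0.1, 0.7, -1.2]
finger_gap: 57.4
```

Call:
{"name": "send_rows", "arguments": {
  "series": [
    [[0,0,0,1,0],[0,0,0,2,0],[0,0,0,3,0],[0,0,0,3,0]]
  ]
}}

```text
clock: 17.4
eef_pos: [505.1, 67.9, 61.6]
eef_rot: [-3.141, -0.0, 0.0]
wrist_force: [1.3, 2.1, -0.3]
finger_gap: 58.0
```

Call:
{"name": "send_rows", "arguments": {
  "series": [
    [[0,0,0,1,0],[0,0,0,2,0],[0,0,0,3,0],[0,0,0,3,0]]
  ]
}}

```text
clock: 17.8
eef_pos: [505.1, 67.8, 58.6]
eef_rot: [3.142, -0.0, 0.0]
wrist_force: [1.5, 1.1, 0.9]
finger_gap: 57.8
```

Call:
{"name": "send_rows", "arguments": {
  "series": [
    [[0,0,0,1,0],[0,0,0,2,0],[0,0,0,3,0],[0,0,0,3,0]]
  ]
}}

```text
clock: 18.2
eef_pos: [505.0, 67.8, 55.6]
eef_rot: [-3.142, -0.0, 0.0]
wrist_force: [0.9, 1.4, 2.4]
finger_gap: 57.5
```

Call:
{"name": "send_rows", "arguments": {
  "series": [
    [[0,0,0,1,0],[0,0,0,2,0],[0,0,0,3,0],[0,0,0,3,0]]
  ]
}}

```text
clock: 18.6
eef_pos: [505.1, 67.8, 52.7]
eef_rot: [-3.142, -0.0, 0.0]
wrist_force: [1.7, 1.7, 3.2]
finger_gap: 57.5
```

Call:
{"name": "send_rows", "arguments": {
  "series": [
    [[0,0.3,-0.3,1.5,0],[0,0.3,-0.3,3,0],[0,0.3,-0.3,4.5,0],[0,0.3,-0.3,6,0],[0,0.3,-0.3,6,0]]
  ]
}}

```text
clock: 19.1
eef_pos: [505.2, 68.0, 46.5]
eef_rot: [3.141, 0.0, 0.0]
wrist_force: [0.1, 1.5, 3.1]
finger_gap: 57.6
```

Call:
{"name": "send_rows", "arguments": {
  "series": [
    [[0,0,0,1.5,0],[0,0,0,3,0],[0,0,0,4.5,0],[0,0,0,6,0],[0,0,0,8,0],[0,0,0,8,0]]
  ]
}}

```text
clock: 19.7
eef_pos: [505.2, 68.0, 38.5]
eef_rot: [3.141, 0.0, 0.0]
wrist_force: [0.0, 0.6, 3.0]
finger_gap: 57.4
```

Call:
{"name": "send_rows", "arguments": {
  "series": [
    [[0,0,0,1.5,0],[0,0,0,3,0],[0,0,0,4.5,0],[0,0,0,6,0],[0,0,0,8,0],[0,0,0,8,0]]
  ]
}}

```text
clock: 20.3
eef_pos: [505.2, 68.0, 30.5]
eef_rot: [3.141, 0.0, 0.0]
wrist_force: [0.2, 0.8, 3.1]
finger_gap: 57.5
```

Steady drag of about 5 N. I slow down near home.

Call:
{"name": "send_rows", "arguments": {
  "series": [
    [[0,0,0,1.5,0],[0,0,0,3,0],[0,0,0,4.5,0],[0,0,0,6,0],[0,0,0,6,0]]
  ]
}}

```text
clock: 20.8
eef_pos: [505.2, 68.0, 24.6]
eef_rot: [3.142, 0.0, 0.0]
wrist_force: [-0.2, 0.8, 3.6]
finger_gap: 57.6
```

Call:
{"name": "send_rows", "arguments": {
  "series": [
    [[0,0,0,0.7,0],[0,0,0,1.4,0],[0,0,0,2,0],[0,0,0,2,0]]
  ]
}}

```text
clock: 21.2
eef_pos: [505.3, 68.1, 22.7]
eef_rot: [3.142, -0.0, 0.0]
wrist_force: [-0.7, 1.4, 6.3]
finger_gap: 57.7
```

Call:
{"name": "send_rows", "arguments": {
  "series": [
    [[0,0,0,0.7,0],[0,0,0,1.4,0],[0,0,0,2,0],[0,0,0,2,0]]
  ]
}}

```text
clock: 21.6
eef_pos: [505.3, 68.0, 20.7]
eef_rot: [3.142, 0.0, 0.0]
wrist_force: [-0.6, 1.1, 5.7]
finger_gap: 57.5
```

Call:
{"name": "send_rows", "arguments": {
  "series": [
    [[0,0,0,0.5,0],[0,0,0,1,0],[0,0,0,1,0]]
  ]
}}

```text
clock: 21.9
eef_pos: [505.4, 68.0, 20.6]
eef_rot: [3.141, -0.0, 0.0]
wrist_force: [-5.7, 1.1, 18.2]
finger_gap: 57.5
```

Call:
{"name": "send_rows", "arguments": {
  "series": [
    [[0,0,0,0.5,0],[0,0,0,1,0],[0,0,0,1,0]]
  ]
}}

```text
clock: 22.2
eef_pos: [505.4, 68.1, 20.5]
eef_rot: [3.141, -0.001, 0.0]
wrist_force: [-12.8, -0.7, 31.8]
finger_gap: 57.7
```

Firm stop at reading 20.5, exactly the expected 40 mm seat. The last step pressed to 32 N, more than I wanted, so I ease off and release.

Call:
{"name": "send_rows", "arguments": {
  "series": [
    [[0,0,0,-1.5,0],[0,0,0,-1.5,0]]
  ]
}}

```text
clock: 22.4
eef_pos: [505.3, 68.0, 20.6]
eef_rot: [3.142, -0.0, 0.0]
wrist_force: [-4.3, 0.9, 12.2]
finger_gap: 57.3
```

Call:
{"name": "send_rows", "arguments": {
  "series": [
    [[0.75,0,0,0,0],[0.75,0,0,0,0],[0.75,0,0,0,0],[0.75,0,0,-20,0],[0.8,0,0,-60,0],[1,0,0,-110,0],[1,0,0,-130,0],[1,0,30,-130,0],[1,0,80,-130,0],[1,0,130,-130,0]]
  ]
}}

```text
clock: 23.4
eef_pos: [505.0, -63.1, 150.1]
eef_rot: [3.142, -0.0, 0.002]
wrist_force: [1.4, 0.4, -0.5]
finger_gap: 94.2
```

Run:
```python
from h import *
a=shot("scene")
for z in(40,64):print(z,proj(a,[[505.2,68,z]]).round(1))
for d in manip.silhouettes("spacer_thick",a)[:2]:print(d["conf"],np.round(d["rect"],1))
# predicted silhouette box of seated ring
th=np.linspace(0,6.28,60);q=lambda c,r,z:np.c_[c[0]+r*np.cos(th),c[1]+r*np.sin(th),0*th+z]
u=proj(a,np.vstack([q((505.2,68),29,40),q((505.2,68),29,64)]));print("pred",u.min(0).round(1),(u.max(0)-u.min(0)).round(1))
w=shot("wrist")
for n,p in(("sc",a),("w",w)):
  for d in manip.find_in("spacer_thin",p)[:4]:r=d["rect"];print(n,round(d["conf"],2),np.round(r),onz(p,(r[0]+r[2]/2,r[1]+r[3]/2),9).round())
np.save("sc2.npy",a,allow_pickle=True)
delta((518,-272,93),0)
```

```text
40 [[334.5 306.9]]
64 [[334.6 297.1]]
0.61 [322.1 287.1  27.5  29.3]
pred [319.4 287.9] [30.4 28.8]
sc 0.8 [361. 249.  20.  13.] [ 541. -176.    9.]
sc 0.77 [392. 205.  30.  21.] [ 542. -403.    9.]
sc 0.57 [315. 219.  33.  26.] [ 678. -225.    9.]
sc 0.48 [384. 228.  19.  18.] [ 528. -281.    9.]
w 0.92 [529. 171.  59.  60.] [ 522. -269.    9.]
w 0.89 [432. 145.  62.  64.] [ 541. -183.    9.]
w 0.74 [ 74. 125. 178. 168.] [516.  65.   9.]
from [505.2 -61.7 149.9] yaw -0.0002 delta [ 12.9 210.4  56.8] roll -0.0
```

The seated ring's box in the scene view matches the prediction. Next I take the same-height view over the small brass ring.

Call:
{"name": "send_rows", "arguments": {
  "series": [
    [[1,3,40,0,0],[1,6,85,0,0],[1,9,130,0,0],[1,12,175,15,0],[1,12,208,30,0],[1,12,208,30,0],[1,12,208,30,0],[1,12,208,30,0]]
  ]
}}

```text
clock: 24.45
eef_pos: [518.1, -268.4, 120.6]
eef_rot: [3.141, -0.001, 0.002]
wrist_force: [0.4, 0.2, 1.2]
finger_gap: 93.9
```

Run:
```python
from h import *
p=shot("wrist");p=shot("wrist");s=manip.read_state();print(s["eef_pos"].round(1),s["finger_gap"],s["wrist_force"].round(1))
np.save("t1.npy",p,allow_pickle=True)
for d in manip.silhouettes("spacer_thin",p)[:3]:
    e=circ(d["pixels"]);print(d["conf"],np.round(d["rect"],1),e, p["img"][int(e[0][1])+20,int(e[0][0])])
save(p,"t1.png",(220,160,420,310),4)
```

```text
[ 518.  -268.6  120.9] 93.73098374099791 [ 0.1 -0.3  0.1]
0.89 [290.2 192.5  65.1  66.4] ((322.92578125, 224.7978515625), (62.448402404785156, 63.47153091430664), 157.19033813476562) [94 69 26]
0.89 [425.5 158.1  93.8  90.1] ((470.39263916015625, 203.44139099121094), (89.5311279296875, 94.24295806884766), 81.710205078125) [73 53 18]
0.56 [173.2 166.5  68.4  65.8] ((206.0102996826172, 198.6849822998047), (63.79757308959961, 65.5361557006836), 64.25540161132812) [116  60 142]
```

View pics/t1.png

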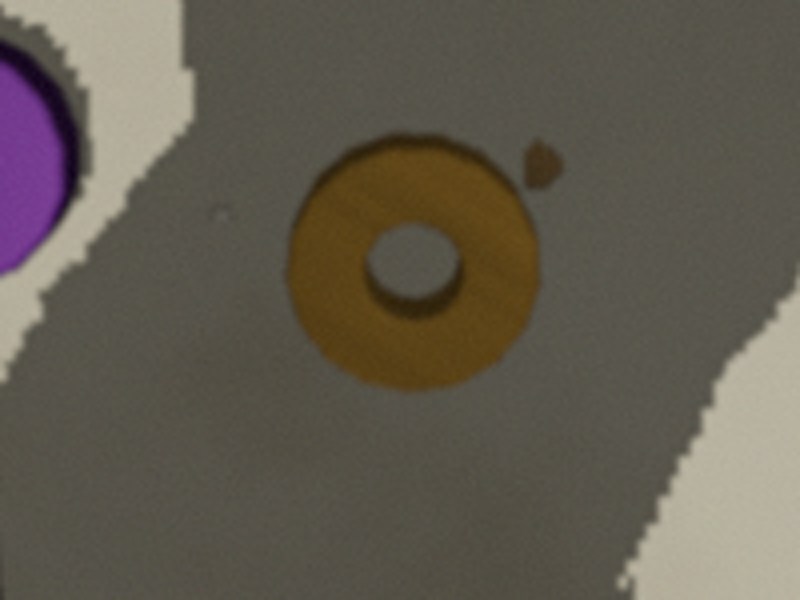

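The target is confirmed as the small brass ring: top centre at crop (413,270), so full-frame (323.4,227.5), not purple and smaller than the other yellow one. It is about 7 mm ahead of the tip reference and 2 mm to -y. I descend with the jaws at 70 mm to clear the purple neighbour.

Call:
{"name": "send_rows", "arguments": {
  "series": [
    [[0.75,4,2,0,0],[0.75,4,2,40,0],[0.75,4,2,80,0],[0.75,4,2,115,0],[0.75,4,2,130,0],[0.75,4,2,137,0],[0.75,4,2,140,0],[0.75,4,2,140,0]]
  ]
}}

```text
clock: 25.4
eef_pos: [522.1, -272.3, -18.7]
eef_rot: [3.141, -0.002, 0.0]
wrist_force: [-0.3, 0.6, 0.6]
finger_gap: 70.4
```

Call:
{"name": "send_rows", "arguments": {
  "series": [
    [[0,0,0,0,0],[0,0,0,0,0],[0,0,0,0,0],[0,0,0,0,0],[0,0,0,0,0],[0,0,0,0,0],[0,0,0,0,0]]
  ],
  "newtons": 40
}}

```text
clock: 26.1
eef_pos: [521.7, -272.0, -19.2]
eef_rot: [3.141, -0.001, 0.0]
wrist_force: [-1.2, 1.8, 6.7]
finger_gap: 47.4
```

Run:
```python
from h import *
p=shot("wrist");s=manip.read_state();print(s["eef_pos"].round(1),s["finger_gap"],s["wrist_force"].round(1))
for d in manip.silhouettes("spacer_thin",p)[:3]:
    e=circ(d["pixels"]);print(d["conf"],np.round(d["rect"],1),e)
delta((505.2,68,96),0)
```

```text
[ 521.7 -272.   -19.2] 47.39608088661067 [-1.4  0.9  6.2]
0.81 [483.3 196.7 156.7 155.7] ((564.8801879882812, 272.60791015625), (154.38174438476562, 158.37095642089844), 65.41323852539062)
0.72 [263.6 253.1 110.3 113.6] ((320.4432067871094, 309.08258056640625), (108.913818359375, 110.01461029052734), 176.12225341796875)
0.65 [ 61.6 210.6 118.7 114.6] ((118.74787139892578, 266.1516418457031), (109.17430877685547, 115.3512191772461), 88.36795806884766)
from [ 521.7 -272.   -19.3] yaw 0.0003 delta [ -16.3 -340.  -115.4] roll 0.0
```

Gripped: gap 47.4 mm, column 320.4 as wanted. Lift and carry over.

Call:
{"name": "send_rows", "arguments": {
  "series": [
    [[0,0,0,-10,0],[0,0,0,-40,0],[0,0,0,-80,0],[0,-3,-30,-115,0],[0,-6,-70,-120,0],[0,-9,-115,-120,0],[0,-12,-160,-120,0],[0,-15,-205,-120,0],[0,-16.5,-250,-120,0],[0,-16.5,-290,-120,0]]
  ]
}}

```text
clock: 27.2
eef_pos: [504.3, 20.0, 100.8]
eef_rot: [-3.142, -0.001, 0.001]
wrist_force: [-0.5, 0.1, -0.6]
finger_gap: 47.7
```

Run:
```python
from h import *
p=shot("wrist");s=manip.read_state();print(s["eef_pos"].round(1),s["finger_gap"],s["wrist_force"].round(1))
for d in manip.silhouettes("spacer_thin",p)[:3]:
    e=circ(d["pixels"]);print(d["conf"],np.round(d["rect"],1),e)
delta((505.2,68,101),0)
```

```text
[504.2  24.3 100.8] 47.090347047220774 [-0.2  3.9 -0.7]
0.83 [263.8 252.5 108.2 114.4] ((320.3828125, 308.7703552246094), (109.55278015136719, 110.97301483154297), 13.341060638427734)
0.58 [565.4 152.3  69.9  69.6] ((597.8429565429688, 187.30125427246094), (65.62866973876953, 70.8821792602539), 72.58787536621094)
from [504.5  21.7 100.8] yaw 0.0046 delta [  0.9 -46.3  -0.2] roll 0.3
```

Call:
{"name": "send_rows", "arguments": {
  "series": [
    [[0,0,-25,0,0],[0,0,-45,0,0],[0,0,-50,0,0],[0,0,-50,8,0],[0,0,-50,14,0],[0,0,-50,20,0],[0,0,-50,23,0],[0,0,-50,23,0]]
  ]
}}

```text
clock: 28.1
eef_pos: [504.5, 67.6, 76.6]
eef_rot: [3.142, 0.001, -0.0]
wrist_force: [-0.6, -0.3, -0.2]
finger_gap: 47.5
```

Call:
{"name": "send_rows", "arguments": {
  "series": [
    [[0,0,0,1,0],[0,0,0,2,0],[0,0,0,3,0],[0,0,0,3,0]]
  ]
}}

```text
clock: 28.5
eef_pos: [504.7, 68.1, 74.1]
eef_rot: [3.142, 0.0, 0.0]
wrist_force: [0.3, 0.6, -0.4]
finger_gap: 47.3
```

Call:
{"name": "send_rows", "arguments": {
  "series": [
    [[0,0,0,1,0],[0,0,0,2,0],[0,0,0,3,0],[0,0,0,3,0]]
  ]
}}

```text
clock: 28.9
eef_pos: [504.7, 68.1, 71.0]
eef_rot: [-3.142, 0.0, 0.0]
wrist_force: [-0.0, -0.9, -0.6]
finger_gap: 47.5
```

Call:
{"name": "send_rows", "arguments": {
  "series": [
    [[0,0,0,1,0],[0,0,0,2,0],[0,0,0,3,0],[0,0,0,3,0]]
  ]
}}

```text
clock: 29.3
eef_pos: [504.7, 68.0, 68.0]
eef_rot: [3.142, 0.0, 0.0]
wrist_force: [1.2, -0.4, -0.7]
finger_gap: 47.7
```

Call:
{"name": "send_rows", "arguments": {
  "series": [
    [[0,0,0,1,0],[0,0,0,2,0],[0,0,0,3,0],[0,0,0,3,0]]
  ]
}}

```text
clock: 29.7
eef_pos: [504.7, 68.1, 65.0]
eef_rot: [-3.142, 0.0, 0.0]
wrist_force: [-0.7, -0.4, -1.2]
finger_gap: 47.3
```

Call:
{"name": "send_rows", "arguments": {
  "series": [
    [[0,0,0,1,0],[0,0,0,2,0],[0,0,0,3,0],[0,0,0,3,0]]
  ]
}}

```text
clock: 30.1
eef_pos: [504.7, 68.1, 62.0]
eef_rot: [-3.142, 0.0, 0.0]
wrist_force: [-0.2, -0.3, -0.6]
finger_gap: 47.5
```

Call:
{"name": "send_rows", "arguments": {
  "series": [
    [[0,0,0,1.5,0],[0,0,0,3,0],[0,0,0,4.5,0],[0,0,0,5,0],[0,0,0,5,0]]
  ]
}}

```text
clock: 30.6
eef_pos: [504.7, 68.1, 57.1]
eef_rot: [-3.142, 0.0, 0.0]
wrist_force: [-0.5, 0.6, -1.5]
finger_gap: 47.3
```

Call:
{"name": "send_rows", "arguments": {
  "series": [
    [[0,0,0,1.5,0],[0,0,0,3,0],[0,0,0,4.5,0],[0,0,0,5,0],[0,0,0,5,0]]
  ]
}}

```text
clock: 31.1
eef_pos: [504.7, 68.1, 52.0]
eef_rot: [-3.142, 0.0, 0.0]
wrist_force: [-1.1, 1.5, -0.0]
finger_gap: 47.6
```

Call:
{"name": "send_rows", "arguments": {
  "series": [
    [[0,0,0,1,0],[0,0,0,2,0],[0,0,0,3,0],[0,0,0,4,0],[0,0,0,4,0]]
  ]
}}

```text
clock: 31.6
eef_pos: [504.7, 68.1, 48.0]
eef_rot: [-3.142, 0.0, 0.0]
wrist_force: [-0.5, 0.8, -0.7]
finger_gap: 47.6
```

There's less drag than expected, so I check that the ring is still where it was in the fingers.

Run:
```python
from h import *
p=shot("wrist");a=shot("scene");b=shot("side");s=manip.read_state();print(s["eef_pos"].round(1),s["finger_gap"],s["wrist_force"].round(1))
for d in manip.silhouettes("spacer_thin",p)[:2]:
    e=circ(d["pixels"]);print(d["conf"],np.round(d["rect"],1),e)
cr=lambda p,c:cv2.resize(p["img"][c[1]:c[3],c[0]:c[2],::-1],(400,400),interpolation=cv2.INTER_CUBIC)
save(p,"u.png") 
cv2.imwrite("pics/u.png",np.vstack([np.hstack([cr(a,(290,240,370,320)),cr(b,(230,190,310,270))])]))
for n,q in(("sc",a),("si",b)):
  for t in("spacer_thin","spacer_thick"):
    for d in manip.find_in(t,q)[:4]:print(n,t,round(d["conf"],2),np.round(d["rect"],1))
```

```text
[504.7  68.1  48. ] 47.31582965058698 [-0.1  1.  -1.3]
0.65 [262.6 253.9 111.8 113.1] ((320.432861328125, 309.1838684082031), (108.61544799804688, 109.76431274414062), 177.17417907714844)
sc spacer_thin 0.74 [390.4 204.6  28.4  23.7]
sc spacer_thin 0.63 [363.1 246.8  20.9  14.8]
sc spacer_thin 0.53 [333.6 282.1  15.6  22.3]
sc spacer_thick 0.68 [322.4 292.4  27.6  24.7]
si spacer_thin 0.96 [367.4 344.9  39.4  34.4]
si spacer_thin 0.84 [325.  294.3  22.3  22.8]
si spacer_thick 0.75 [259.9 236.4  21.3  14.3]
si spacer_thick 0.17 [302.8 177.8  26.3  37.3]
```

The ring hasn't slipped (row 309.2, as at the grasp). I go on in small steps.

Call:
{"name": "send_rows", "arguments": {
  "series": [
    [[0,0,0,0.5,0],[0,0,0,1,0],[0,0,0,1.5,0],[0,0,0,2,0],[0,0,0,2,0]]
  ]
}}

```text
clock: 32.5
eef_pos: [504.8, 68.1, 46.1]
eef_rot: [3.142, -0.0, 0.0]
wrist_force: [-1.4, 0.9, 1.5]
finger_gap: 47.3
```

Call:
{"name": "send_rows", "arguments": {
  "series": [
    [[0,0,0,0.5,0],[0,0,0,1,0],[0,0,0,1,0]]
  ]
}}

```text
clock: 32.8
eef_pos: [504.8, 68.1, 45.1]
eef_rot: [-3.142, -0.0, 0.0]
wrist_force: [-1.7, 1.3, 1.5]
finger_gap: 47.7
```

Call:
{"name": "send_rows", "arguments": {
  "series": [
    [[0,0,0,0.5,0],[0,0,0,0.5,0]]
  ]
}}

```text
clock: 33.0
eef_pos: [504.8, 68.1, 44.8]
eef_rot: [-3.142, -0.0, 0.0]
wrist_force: [-2.9, 0.8, 3.5]
finger_gap: 47.2
```

Call:
{"name": "send_rows", "arguments": {
  "series": [
    [[0,0,0,0.5,0],[0,0,0,0.5,0]]
  ]
}}

```text
clock: 33.2
eef_pos: [504.8, 68.1, 44.7]
eef_rot: [-3.142, -0.0, 0.0]
wrist_force: [-5.3, 0.7, 9.5]
finger_gap: 47.3
```

Contact at 44.7, as predicted for home. One more half-millimetre to seat it.

Call:
{"name": "send_rows", "arguments": {
  "series": [
    [[0,0,0,0.5,0],[0,0,0,0.5,0]]
  ]
}}

```text
clock: 33.4
eef_pos: [504.9, 68.1, 44.7]
eef_rot: [3.142, -0.0, 0.0]
wrist_force: [-8.5, 0.6, 16.0]
finger_gap: 47.5
```

Call:
{"name": "send_rows", "arguments": {
  "series": [
    [[0,0,0,-1,0],[0,0,0,-1,0]]
  ]
}}

```text
clock: 33.6
eef_pos: [504.8, 68.1, 44.7]
eef_rot: [3.142, -0.0, 0.0]
wrist_force: [-3.8, 1.9, 5.1]
finger_gap: 47.2
```

Call:
{"name": "send_rows", "arguments": {
  "series": [
    [[0.7,0,0,0,0],[0.7,0,0,0,0],[0.7,0,0,0,0],[0.7,0,0,0,0],[0.75,0,0,-20,0],[0.8,0,0,-60,0],[1,0,0,-100,0],[1,0,40,-120,0],[1,0,85,-120,0],[1,0,130,-120,0]]
  ]
}}

```text
clock: 34.6
eef_pos: [504.9, -63.3, 165.5]
eef_rot: [3.141, -0.002, 0.002]
wrist_force: [1.3, -0.4, -0.7]
finger_gap: 94.0
```

Call:
{"name": "send_rows", "arguments": {
  "series": [
    [[1,0,45,0,0],[1,0,90,0,0],[1,0,90,0,0],[1,0,90,0,0]]
  ]
}}

```text
clock: 35.0
eef_pos: [504.6, -152.5, 164.4]
eef_rot: [-3.141, 0.0, -0.001]
wrist_force: [-0.4, -0.1, 0.9]
finger_gap: 94.3
```

Run:
```python
from h import *
a=shot("scene");b=shot("side")
th=np.linspace(0,6.28,80);q=lambda r,z:np.c_[506+r*np.cos(th),68+r*np.sin(th),0*th+z]
for n,p in(("sc",a),("si",b)):
  for t,r,z,h in(("spacer_thin",24,64,18),("spacer_thick",29,40,24)):
    u=proj(p,np.vstack([q(r,z),q(r,z+h)]));print(n,t,"pred",np.r_[u.min(0),u.max(0)-u.min(0)].round(1))
    for d in manip.find_in(t,p)[:4]:print("   ",round(d["conf"],2),np.round(d["rect"],1))
cr=lambda p,c:cv2.resize(p["img"][c[1]:c[3],c[0]:c[2],::-1],(400,400),interpolation=cv2.INTER_CUBIC)
cv2.imwrite("pics/end.png",np.hstack([cr(a,(295,260,375,340)),cr(b,(232,195,312,275))]))
```

```text
sc spacer_thin pred [321.6 281.9  25.4  23. ]
    0.77 [363.8 247.6  19.4  13.7]
    0.72 [319.  282.4  28.3  23.8]
    0.6 [393.2 203.4  26.4  24.2]
sc spacer_thick pred [319.  287.8  30.4  28.7]
    0.56 [320.2 294.8  30.1  20.8]
si spacer_thin pred [260.2 225.   20.   16.3]
    0.89 [364.3 343.7  40.7  35.6]
    0.8 [263.  227.4  21.3  11.6]
    0.76 [322.8 296.3  23.5  21.1]
si spacer_thick pred [258.5 230.3  24.   20.5]
    0.54 [256.3 234.8  26.5  12.8]
```

View pics/end.png

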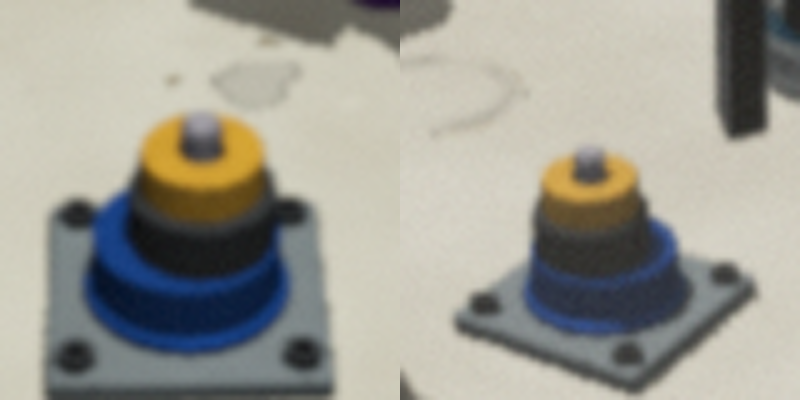

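Both views show the brass ring flat on the dark ring, and the dark ring flat on the blue collar. The arbor tip stands clear, the boxes match the predictions and the robot is away from the stack.

```bash
python3 -c "
from cell import manip
print(manip.sign_off())"
```

```text
the job is handed in; nothing more can be done
None
```

Both spacers are on the arbor and released: the thick dark one on the blue collar, and the smaller brass one on top of it. I handed the job in at about 35 s of the 72 s allowed. I never moved near the jar or the tape roll, but made no separate final check of where they stand.

**Seating:** each spacer met a firm stop at the height expected for home: z reading 20.5 for the thick one and 44.7 for the thin one. In the last scene and side views both look flat, and their outlines agree with the predicted seated positions to within a few pixels.

**What went wrong or disagreed:**
- **Height readings:** the fingertips were about 31 mm higher than the z readings implied. My first two grasps of the thick spacer missed; I then felt for its top with the closed fingers and corrected for the offset.
- **Pressing force:** the final step on the thick spacer reached 32 N at the wrist, over the 25 N asked. I eased off at once. With the springs' 15 N that comes to roughly 48 N, just under the 50 N contact limit, and I could not measure that contact force directly. The thin spacer was pressed with 16 N.
- **Spring drag:** the thin spacer slid down with only about 1–3 N of drag, less than the 4–12 N stated. The wrist camera showed it had not slipped in the grip.

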